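# Tip the sharpening stone out of its case and lay it on the board

## Task

The sharpening stone lies flush in its wooden case, and only one of its two ends gives: feel gently for it with the fingers (never force an end that does not give), press that end down so that the other end tips up, then take the stone by the raised end and lift it out. Lay it gently, flat and grey side up, in the middle of the chopping board and along the board's length, then let go. Leave the garlic, the lemon, the tin and the mug where they are.

Things in the scene. Friction and masses are not known exactly. Their poses are not given: they have to be found in the camera images.
- whetstone: Loose sharpening stone, 150 (its x, long) x 54 (its y) x 22 (its z) mm, 0.2 to 0.4 kg, grey upper layer, brick-red lower layer. Origin: centre of its underside. It starts level in the case, top flush with the case's top edge, long axes in line, gaps of 2 to 2.5 mm all round. Pressing it with more than 60 N while it is level in the case counts as forcing it.
- stone_case: Fixed wooden case, 186 (its x) x 94 (its y) x 60 (its z) mm, open on top. Origin: centre of its underside on the worktop. End walls of the recess 15.5 mm, side walls 18 mm thick. Brass pins on the long sides mark the pivot. One end of the recess (+x or -x, unseen, differs each time) has a rubber stop right under the stone: that end gives 1 to 3 mm at most.
- pivot (a point): Point on the pivot axis (the case's y) of a hidden cradle under the stone, at the middle of the stone and half its thickness, 49 mm up. The free end goes down by up to 0.38 rad when pressed, with about 3 N at 50 mm from the middle; the other end rises until its upper edge is about 27 mm above the case. The cradle is stiff: the stone stays tipped when let go.
- recess_mouth (a point): Centre of the recess at the case's top edge, 60 mm up: recess 155 x 58 mm, 52 mm deep. At the start this is also the centre of the stone's top face.
- board: Fixed dark wooden chopping board, 230 (its x) x 340 (its y, the length) x 21 (its z, top at z = 21 mm) mm. Origin: centre of its underside.
- garlic_bulb: Loose garlic bulb, 48 x 50 x 51 mm, standing near one corner of the board. Origin: centre of its underside.
- lemon: Loose yellow lemon, 77 x 51 x 52 mm, lying near the corner diagonally across of the board. Origin: centre of its underside.
- tomato_tin: Loose food tin, 75 mm diameter, 58 mm tall, on the worktop to the right of the case. Origin: centre of its underside.
- mug: Loose teal mug, 78 x 117 (with handle) x 97 mm, on the worktop to the right of the case. Origin: underside, near its middle.

How it is judged:
On the way, in this order (a step that is already met when the one before it is completed fails the run):
1. the stone stands tipped in its case, one end raised (angle between whetstone's own z axis and vertical above 0.22 rad and horizontal distance between whetstone and stone_case below 0.03 m), for 0.2 s.
2. the stone is lifted out, clear above the case and the board (height (world z) of whetstone above 0.075 m and contact force between whetstone and the fingers above 1 N and contact force between whetstone and stone_case below 0.1 N), for 0.1 s.
At the end, for the whole second after the job is handed in: The stone lies at rest flat on the chopping board (tilt under 0.08 rad, grey side up), its middle within 40 mm of the board's middle and its long axis within 0.26 rad of the board's length (horizontal distance between whetstone and board below 0.04 m and z of whetstone in the frame of board between 0.015 and 0.027 m and angle between whetstone's own z axis and vertical below 0.08 rad and angle between the x axis of whetstone and the y axis of board, either way round below 0.26 rad and linear speed of whetstone below 0.02 m/s); the robot touches nothing.
It fails at once if an end of the level stone is forced: fingers press it in the case with more than 60 N (contact force between the fingers and whetstone above 60 N and angle between whetstone's own z axis and vertical below 0.08 rad and horizontal distance between whetstone and stone_case below 0.03 m and height (world z) of whetstone below 0.045 m).
It fails at once if the stone is dropped (falls free faster than 0.6 m/s) (linear speed of whetstone above 0.6 m/s and contact force between the fingers and whetstone below 0.1 N).
It fails at once if the garlic, the lemon, the tin or the mug is moved by more than 30 mm (distance of any of garlic_bulb, lemon, tomato_tin, mug from where it was at the start of the episode above 0.03 m).
It also fails if it takes over 48 s, if anything falls off the work surface, if the arm or the gripper's body presses on something with over 40 N, if the wrist force passes 120 N, or if a joint passes its speed limit or range.

## Robot

A 6-joint arm with a two-finger parallel gripper is mounted at the origin on a cart in front of the work surface, level with it; the furniture and walls round the work are solid. World frame = base frame: x ahead of the robot, y to its left, z up, the work surface at z = 0. Lengths are in m, angles in rad, forces in N, time in s.
With the tool pointing down it reaches from about 0.225 to 0.875 m from the base axis. Payload 3.4 kg.
Tool frame: the origin (TCP) lies at the very end of the fingers, on their centre line; the grasp point (between the pads) lies behind it (manip.grasp_offset is the z of the grasp point in the tool frame, in m); z points along the fingers, y is the line along which they close (so a half turn about z gives the same grasp; the last joint's range is limited). The gripper opens to 85 mm and grips with 20 to 120 N. Pads are 22 mm wide; open, the fingers measure 114 mm over their backs; the gripper's body (76 mm by 85 mm) begins 54 mm behind the grasp point. The pads swing forward as they close: fully open they stand 13 mm farther back than shut.
Start: joints at [1.216, 0.276, 1.505, -0, 1.361, -0.121], TCP at [0.133, 0.559, 0.231] pointing down, gripper open.
Joint ranges: [-2.89, 2.89], [-0.75, 2.08], [0.22, 2.7], [-1.18, 4.32], [0.11, 2.71], [-2.7, 2.7]. Speed limits (rad/s): [2.57, 2.57, 3.14, 3.14, 3.14, 3.14].

## Interface

Orientations are given as a unit quaternion [w, x, y, z].
In Python, from rig import manip gives the robot as it stands.
- The arm moves only by the shell command python3 -m pendant 'ROWS' [FORCE]. ROWS is JSON, a list of rows, each an object of numbers: "dx", "dy", "dz": the shift along the tool's x, y, z in m; "rx", "ry", "rz": the turn, a rotation vector about the tool's x, y, z in degrees; "hand": the finger opening in m, from 0 to 0.0854. In form: [{"dx": .., "dy": .., "dz": .., "rx": .., "ry": .., "rz": .., "hand": ..}, ...]. A call has 1 to 12 rows; each row shifts and turns the commanded pose from where the row before left it, along the tool's axes as they then stand; what a row does not reach is not made up. A row lasts 1/12 s, in which the tool goes at most 41.7 mm and 7.16 degrees, less where a joint would pass 70% of its speed; a pose out of reach is approached as far as the arm can. A call is refused whole if a number of a shift passes 0.0417 or a number of a turn 7.16, either way. A call with a gripper value outside its range is refused whole. The fingers move at their own pace and stop on an object; FORCE is the grip in N (left out, the last holds). Time passes only in rows, so rows that do not move let the fingers close. It gives the time, the measured TCP pose, the force, the opening and the grip force at its end, in the units of the state.
- manip.get_state(): the state, without advancing time (a new reading comes with each control period).
- manip.get_image(name): name is "side" or "top" or "wrist"; returns a dict with "frame" (420x560x3 uint8, red, green, blue), "fx", "fy", "cx", "cy" (pixels), "position" and "attitude" of the camera in the world; the wrist camera has in their place "mount" (4x4, takes a point from camera to tool coordinates, whose origin is the TCP and whose axes are the flange's). Camera axes: x right, y up, looking along -z (the intrinsics and any distortion apply to the point x, -y, -z); pixel columns grow to the right and rows downward; lengths in m; the calibration is good to about 2 mm. A picture is of the moment at which its call begins: read the wrist's pose just before it. There is no depth.
- manip.sign_off(): hands the job in; it is judged then, once.
The state is a dict: "clock": time; "qpos": joint angles; "qd": joint speeds; "effort": joint torques, N m; "position": TCP position; "ee_rot": TCP orientation; "contact_force": force on the tool from outside, world axes, zero at the start; "moment": the same for the moment, N m; "width": finger opening in m; "gripper_force": force on a finger pad.
Only numpy, scipy, OpenCV 4.12 (cv2) and the standard library are available. Lean on these libraries where they do the work, as an engineer would, in place of code of your own. Each camera call takes 0.05 s, during which the arm holds its last target. There are 200 camera calls.

## Working session

There is one attempt and no reset: what is moved stays moved. The work goes in short steps, Python scripts to look and compute and a shell command to move; the robot and the scene stay as the last step left them, time stands still between calls to the robot, and variables do not carry over. Pictures are saved under pics/ and viewed, at most 11 in all, crops included, and the job is handed in when it is done.

```bash
mkdir -p pics; ls; python3 - <<'E'
from rig import manip
import cv2,json,numpy as np
print(manip.get_state()); print(manip.grasp_offset)
for n in ("top","side"):
    im=manip.get_image(n); f=im.pop("frame"); print(n,im)
    cv2.imwrite(f"pics/{n}0.png",f[:,:,::-1]); np.savez(f"{n}0.npz",frame=f,**im)
E
```

```text
pics
{'clock': 0.0, 'qpos': array([ 1.21601743e+00,  2.76598007e-01,  1.50613829e+00, -2.24408091e-05,
        1.36072607e+00, -1.20989888e-01]), 'qd': array([ 9.71917187e-04, -1.85863972e-03, -8.81781687e-04, -6.10212939e-04,
        1.27233834e-05, -4.95881368e-04]), 'effort': array([-1.24866729e-04, -4.16769969e+01, -2.45811045e+01, -2.86210206e-04,
        1.07999714e-02, -3.71077351e-05]), 'position': array([0.13302539, 0.55884423, 0.23043596]), 'ee_rot': array([-2.09633891e-04,  1.16626088e-01,  9.93175454e-01, -9.11116012e-04]), 'contact_force': array([-0.26677358, -0.82349601, -0.15373156]), 'moment': array([-0.00497291,  0.00608911,  0.01715373]), 'gripper_force': 0.0, 'width': 0.08532095398892481}
-0.0187
top {'fx': 536.1074505967988, 'fy': 536.1074505967988, 'cx': 277.51868674810976, 'cy': 211.73754960898927, 'position': array([ 0.22028968, -0.04030829,  1.5269686 ]), 'attitude': array([-0.69908604, -0.06947957,  0.06794712,  0.70840277])}
side {'fx': 485.46495835494756, 'fy': 485.46495835494756, 'cx': 283.27218891831393, 'cy': 196.89688670876637, 'position': array([-0.21430765,  1.00473782,  0.57390183]), 'attitude': array([-0.26482755, -0.1640576 ,  0.53627002,  0.78445264])}
```

View pics/top0.png

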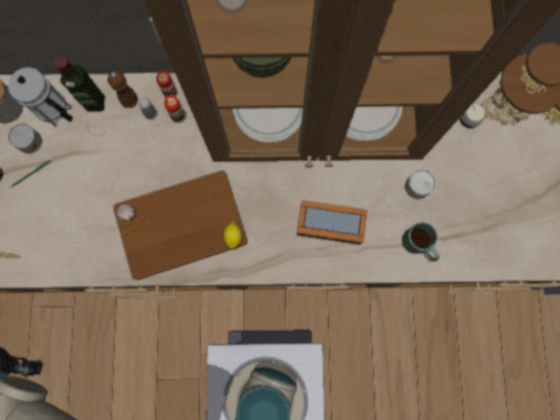

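View pics/side0.png

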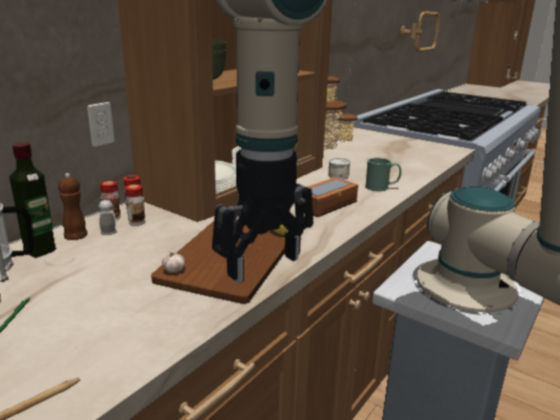

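The top view shows the board around (180,225), with garlic at (126,212), lemon at (233,236), the case at (332,222), the tin at (421,184) and the mug at (422,240). The side view shows the gripper above the board and the case at (328,196). Next I'll project known points to check the calibration.

```bash
cat > h.py <<'E'
import numpy as np, cv2
from scipy.spatial.transform import Rotation as R
from rig import manip
def rot(q): return R.from_quat(np.r_[q[1:],q[0]])
def cam(im):
    """returns K, rotation cam->world (opencv axes), position"""
    K=np.array([[im["fx"],0,im["cx"]],[0,im["fy"],im["cy"]],[0,0,1.]])
    if "mount" in im:
        s=im["state"]; T=np.array(im["mount"]); A=rot(s["ee_rot"]).as_matrix()
        Rm=A@T[:3,:3]; p=s["position"]+A@T[:3,3]
    else: Rm=rot(im["attitude"]).as_matrix(); p=np.array(im["position"])
    return K,Rm@np.diag([1,-1,-1]),p
def proj(im,P):
    K,Rm,p=cam(im); c=(np.atleast_2d(P)-p)@Rm; u=c@K.T; return u[:,:2]/u[:,2:]
def cast(im,uv,z):
    K,Rm,p=cam(im); uv=np.atleast_2d(uv).astype(float)
    d=np.c_[uv,np.ones(len(uv))]@np.linalg.inv(K).T@Rm.T
    return p+d*((z-p[2])/d[:,2])[:,None]
def load(n): return dict(np.load(n))
def shot(n,name):
    s=manip.get_state(); im=manip.get_image(n); im["state"]=s
    cv2.imwrite(f"pics/{name}.png",im["frame"][:,:,::-1]); return im
E
python3 - <<'E'
from h import *
np.set_printoptions(precision=4,suppress=True)
t=load("top0.npz"); s=load("side0.npz"); print(t.keys())
for im in (t,s): print(proj(im,[[0,0,0],[.133,.559,.23]]))
print("top case",cast(t,[332,222],.06),"board",cast(t,[180,225],.021))
print("side case",cast(s,[328,190],.06))
for im in (t,s):
    print(cam(im)[1])
E
```

```text
dict_keys(['frame', 'fx', 'fy', 'cx', 'cy', 'position', 'attitude'])
[[265.6537 400.3105]
 [ 24.1404 358.7564]]
[[464.7077 284.202 ]
 [264.3355 278.2117]]
top case [[ 0.4784 -0.1899  0.06  ]] board [[0.4825 0.2395 0.021 ]]
side case [[ 0.4662 -0.171   0.06  ]]
[[-0.0129 -0.981   0.1934]
 [-0.9999  0.0133  0.0009]
 [-0.0034 -0.1934 -0.9811]]
[[-0.8059 -0.2395  0.5414]
 [-0.5914  0.2846 -0.7545]
 [ 0.0266 -0.9283 -0.371 ]]
```

The calibration is consistent: the gripper is at the lower left of the top view. Next I'll segment the objects.

```bash
cat > m.py <<'E'
from h import *
np.set_printoptions(precision=4,suppress=True)
t=load("top0.npz"); f=t["frame"]
hsv=cv2.cvtColor(f,cv2.COLOR_RGB2HSV); h,s,v=[hsv[...,i].astype(int) for i in range(3)]
for n,p in dict(stone=(222,332),case=(206,332),board=(240,170),worktop=(180,370),lemon=(236,233),garlic=(212,126)).items(): print(n,hsv[p])
def rect(mask,box,z,n):
    m=np.zeros(mask.shape,np.uint8); x0,x1,y0,y1=box; m[y0:y1,x0:x1]=mask[y0:y1,x0:x1]*255
    m=cv2.morphologyEx(m,cv2.MORPH_OPEN,np.ones((2,2)))
    c=max(cv2.findContours(m,cv2.RETR_EXTERNAL,cv2.CHAIN_APPROX_NONE)[0],key=cv2.contourArea)[:,0]
    P=cast(t,c,z); (cx,cy),(w,l),a=cv2.minAreaRect((P[:,:2]*1000).astype(np.float32))
    b=cv2.boxPoints(((cx,cy),(w,l),a)); e=[b[1]-b[0],b[2]-b[1]]; L=max(e,key=np.linalg.norm)
    print(n,"centre",cx,cy,"size",w,l,"long axis ang",np.degrees(np.arctan2(L[1],L[0]))%180,"area px",len(c))
rect((h>80)&(h<130)&(s>25),(295,370,198,245),.06,"stone")
rect((h<16)&(s>130),(290,375,195,248),.06,"case")
rect((h<16)&(s>110),(105,250,165,282),.021,"board")
rect((h>20)&(h<35)&(s>150),(215,250,215,255),.026,"lemon")
E
python3 m.py
python3 - <<'E'
import cv2
a=cv2.imread("pics/top0.png")
cv2.imwrite("pics/c0.png",cv2.resize(a[160:290,285:445],None,fx=4.5,fy=4.5,interpolation=cv2.INTER_CUBIC))
E
```

```text
stone [108  32 134]
case [ 13 161 154]
board [ 13 153 102]
worktop [ 16  33 169]
lemon [ 29 199 179]
garlic [  7  34 165]
stone centre 479.3387145996094 -192.75772094726562 size 145.67303466796875 49.31499099731445 long axis ang 80.73478 area px 133
case centre 476.91729736328125 -191.4471435546875 size 181.02122497558594 94.9983901977539 long axis ang 80.46027 area px 186
board centre 483.20452880859375 237.84054565429688 size 225.78370666503906 335.3442687988281 long axis ang 107.58406 area px 395
lemon centre 447.479736328125 87.25638580322266 size 63.27291488647461 59.798065185546875 long axis ang 44.26641 area px 63
```

View pics/c0.png

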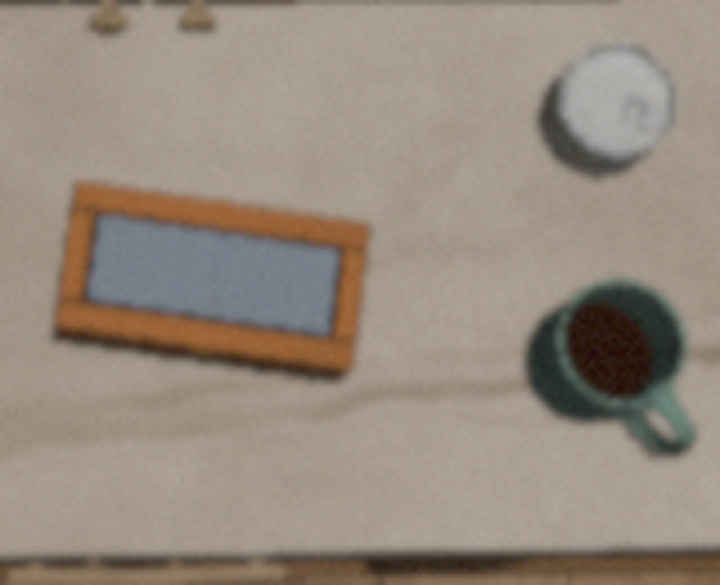

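The crop shows the stone level in the case, with tin and mug well to the right. The stone centre is about (0.479, -0.192), with its long axis at 80.7°. The board centre is (0.483, 0.238), with its length at 107.6°. I'll turn the tool so that tool x lies along the stone, close the fingers, and travel.

```bash
python3 -m pendant '[{"rz":7.16,"hand":0},{"rz":7.16,"hand":0},{"rz":7.16,"hand":0},{"rz":7.16,"hand":0},{"rz":7.16,"hand":0},{"rz":7.16,"hand":0},{"rz":7.16,"hand":0},{"rz":7.16,"hand":0},{"rz":7.16,"hand":0},{"rz":7.16,"hand":0},{"rz":7.16,"hand":0},{"rz":7.16,"hand":0}]'
python3 -m pendant '[{"dx":-0.0285,"dy":0.0193},{"dx":-0.0285,"dy":0.0193},{"dx":-0.0285,"dy":0.0193},{"dx":-0.0285,"dy":0.0193},{"dx":-0.0285,"dy":0.0193},{"dx":-0.0285,"dy":0.0193},{"dx":-0.0285,"dy":0.0193},{"dx":-0.0285,"dy":0.0193},{"dx":-0.0285,"dy":0.0193},{"dx":-0.0285,"dy":0.0193},{"dx":-0.0285,"dy":0.0193},{"dx":-0.0285,"dy":0.0193}]'
python3 -m pendant '[{"dx":-0.0285,"dy":0.0193},{"dx":-0.0285,"dy":0.0193},{"dx":-0.0285,"dy":0.0193},{"dx":-0.0285,"dy":0.0193},{"dx":-0.0285,"dy":0.0193},{"dx":-0.0285,"dy":0.0193},{"dx":-0.0285,"dy":0.0193},{"dx":-0.0285,"dy":0.0193},{"dx":-0.0285,"dy":0.0193},{"dx":-0.0285,"dy":0.0193},{"dx":-0.0285,"dy":0.0193},{"dx":-0.0285,"dy":0.0193}]'
python3 - <<'E'
from h import *
im=shot("wrist","w0"); np.savez("w0.npz",**{k:v for k,v in im.items() if k!="state"},ee_rot=im["state"]["ee_rot"],pos=im["state"]["position"])
print(im["state"]["qpos"],im["state"]["position"],rot(im["state"]["ee_rot"]).as_matrix()); print(im["mount"],im.keys(),im["fx"])
E
```

```text
[ 1.21599017e+00  2.76517703e-01  1.50599929e+00 -3.07875542e-05
  1.36072991e+00 -1.20982205e-01] [0.13306504 0.55889794 0.23053713] [[-9.72788950e-01  2.31692382e-01 -5.46467059e-04]
 [ 2.31692964e-01  9.72787711e-01 -1.56167832e-03]
 [ 1.69767470e-04 -1.64579598e-03 -9.99998631e-01]]
[[ 1.73119447e-04  9.57272693e-01  2.89186722e-01  7.45541166e-02]
 [ 9.99999658e-01  6.80253402e-05 -8.23821326e-04  6.11124186e-04]
 [-8.08293684e-04  2.89186766e-01 -9.57272355e-01 -1.43365213e-01]
 [ 0.00000000e+00  0.00000000e+00  0.00000000e+00  1.00000000e+00]] dict_keys(['frame', 'fx', 'fy', 'cx', 'cy', 'mount', 'state']) 319.6786543274948invalid input
invalid input
invalid input
```

View pics/w0.png

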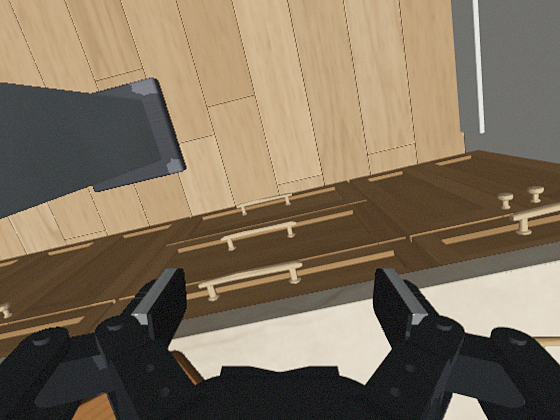

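The moves were refused, so the picture shows only floor and cabinet fronts beyond the open fingers. The rows may need all seven keys.

```bash
python3 -m pendant '[{"dx":0,"dy":0,"dz":0,"rx":0,"ry":0,"rz":7.16,"hand":0},{"dx":0,"dy":0,"dz":0,"rx":0,"ry":0,"rz":7.16,"hand":0},{"dx":0,"dy":0,"dz":0,"rx":0,"ry":0,"rz":7.16,"hand":0},{"dx":0,"dy":0,"dz":0,"rx":0,"ry":0,"rz":7.16,"hand":0},{"dx":0,"dy":0,"dz":0,"rx":0,"ry":0,"rz":7.16,"hand":0},{"dx":0,"dy":0,"dz":0,"rx":0,"ry":0,"rz":7.16,"hand":0},{"dx":0,"dy":0,"dz":0,"rx":0,"ry":0,"rz":7.16,"hand":0},{"dx":0,"dy":0,"dz":0,"rx":0,"ry":0,"rz":7.16,"hand":0},{"dx":0,"dy":0,"dz":0,"rx":0,"ry":0,"rz":7.16,"hand":0},{"dx":0,"dy":0,"dz":0,"rx":0,"ry":0,"rz":7.16,"hand":0},{"dx":0,"dy":0,"dz":0,"rx":0,"ry":0,"rz":7.16,"hand":0},{"dx":0,"dy":0,"dz":0,"rx":0,"ry":0,"rz":7.16,"hand":0}]'
python3 -c "
from h import *
print(rot(manip.get_state()['ee_rot']).as_matrix().round(3))"
```

```text
clock: 1.15
position: [0.1331, 0.5591, 0.2309]
ee_rot: [0.0, 0.764, 0.645, -0.0]
contact_force: [0.1, -0.0, 0.1]
width: 0.0
gripper_force: 0.0
[[ 0.168  0.986 -0.   ]
 [ 0.986 -0.168 -0.001]
 [-0.001 -0.    -1.   ]]
```

```bash
for i in 1 2; do :; done
python3 -m pendant '[{"dx":-0.0284,"dy":0.0193,"dz":0,"rx":0,"ry":0,"rz":0,"hand":0},{"dx":-0.0284,"dy":0.0193,"dz":0,"rx":0,"ry":0,"rz":0,"hand":0},{"dx":-0.0284,"dy":0.0193,"dz":0,"rx":0,"ry":0,"rz":0,"hand":0},{"dx":-0.0284,"dy":0.0193,"dz":0,"rx":0,"ry":0,"rz":0,"hand":0},{"dx":-0.0284,"dy":0.0193,"dz":0,"rx":0,"ry":0,"rz":0,"hand":0},{"dx":-0.0284,"dy":0.0193,"dz":0,"rx":0,"ry":0,"rz":0,"hand":0},{"dx":-0.0284,"dy":0.0193,"dz":0,"rx":0,"ry":0,"rz":0,"hand":0},{"dx":-0.0284,"dy":0.0193,"dz":0,"rx":0,"ry":0,"rz":0,"hand":0},{"dx":-0.0284,"dy":0.0193,"dz":0,"rx":0,"ry":0,"rz":0,"hand":0},{"dx":-0.0284,"dy":0.0193,"dz":0,"rx":0,"ry":0,"rz":0,"hand":0},{"dx":-0.0284,"dy":0.0193,"dz":0,"rx":0,"ry":0,"rz":0,"hand":0},{"dx":-0.0284,"dy":0.0193,"dz":0,"rx":0,"ry":0,"rz":0,"hand":0}]'
python3 -m pendant '[{"dx":-0.0284,"dy":0.0193,"dz":0,"rx":0,"ry":0,"rz":0,"hand":0},{"dx":-0.0284,"dy":0.0193,"dz":0,"rx":0,"ry":0,"rz":0,"hand":0},{"dx":-0.0284,"dy":0.0193,"dz":0,"rx":0,"ry":0,"rz":0,"hand":0},{"dx":-0.0284,"dy":0.0193,"dz":0,"rx":0,"ry":0,"rz":0,"hand":0},{"dx":-0.0284,"dy":0.0193,"dz":0,"rx":0,"ry":0,"rz":0,"hand":0},{"dx":-0.0284,"dy":0.0193,"dz":0,"rx":0,"ry":0,"rz":0,"hand":0},{"dx":-0.0284,"dy":0.0193,"dz":0,"rx":0,"ry":0,"rz":0,"hand":0},{"dx":-0.0284,"dy":0.0193,"dz":0,"rx":0,"ry":0,"rz":0,"hand":0},{"dx":-0.0284,"dy":0.0193,"dz":0,"rx":0,"ry":0,"rz":0,"hand":0},{"dx":-0.0284,"dy":0.0193,"dz":0,"rx":0,"ry":0,"rz":0,"hand":0},{"dx":-0.0284,"dy":0.0193,"dz":0,"rx":0,"ry":0,"rz":0,"hand":0},{"dx":-0.0284,"dy":0.0193,"dz":0,"rx":0,"ry":0,"rz":0,"hand":0}]'
cat > wm.py <<'E'
from h import *
import pickle,sys
np.set_printoptions(precision=4,suppress=True)
im=shot("wrist",sys.argv[1]); s=im["state"]; print(s["position"],s["qpos"]); print(rot(s["ee_rot"]).as_matrix())
pickle.dump(im,open(sys.argv[1]+".pkl","wb"))
hsv=cv2.cvtColor(im["frame"],cv2.COLOR_RGB2HSV)
h,sa,v=[hsv[...,i].astype(int) for i in range(3)]
m=((h>85)&(h<130)&(sa>15)&(v>80)).astype(np.uint8)
m=cv2.morphologyEx(m,cv2.MORPH_OPEN,np.ones((3,3)))
c=max(cv2.findContours(m,cv2.RETR_EXTERNAL,cv2.CHAIN_APPROX_NONE)[0],key=cv2.contourArea)[:,0]
print("bbox",cv2.boundingRect(c))
P=cast(im,c+0.0,.06)[:,:2]*1000
r=cv2.minAreaRect(P.astype(np.float32)); b=cv2.boxPoints(r); print("centre/size/ang",r); print(b)
E
python3 wm.py w1
```

```text
clock: 2.15
position: [0.3066, 0.184, 0.2313]
ee_rot: [0.0, 0.762, 0.648, 0.0]
contact_force: [-0.0, 0.7, -0.0]
width: 0.0003
gripper_force: 0.0
clock: 3.15
position: [0.4802, -0.1898, 0.231]
ee_rot: [-0.0, 0.762, 0.647, 0.0]
contact_force: [0.4, -0.1, 0.3]
width: 0.0003
gripper_force: 0.0
[ 0.4802 -0.1898  0.231 ] [-0.5115  0.188   1.6258  0.0003  1.3284 -0.3484]
[[ 0.1625  0.9867 -0.0004]
 [ 0.9867 -0.1625  0.0006]
 [ 0.0005 -0.0005 -1.    ]]
bbox (257, 121, 56, 141)
centre/size/ang ((483.2535705566406, -192.45555114746094), (145.1483612060547, 53.478111267089844), 80.14822387695312)
[[ 444.4914 -259.3845]
 [ 497.1809 -268.5346]
 [ 522.0157 -125.5266]
 [ 469.3262 -116.3765]]
```

View pics/w1.png

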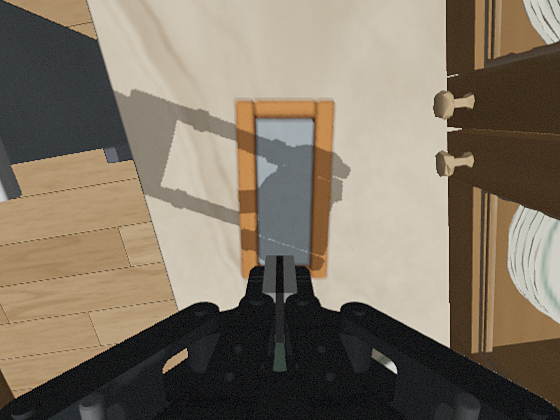

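The picture shows the stone spanning rows 119–262 at columns 257–313 inside the case, with the closed fingers just below row 255. Its centre is about (0.4815, -0.1925) at 80.4°, which agrees with the top view to within 2–3 mm. I'll probe the +tool-x end first, 50 mm from the middle.

```bash
python3 -m pendant '[{"dx":0.0237,"dy":0.001,"dz":0,"rx":0,"ry":0,"rz":0,"hand":0},{"dx":0.0237,"dy":0.001,"dz":0,"rx":0,"ry":0,"rz":0,"hand":0},{"dx":0,"dy":0,"dz":0.032,"rx":0,"ry":0,"rz":0,"hand":0},{"dx":0,"dy":0,"dz":0.032,"rx":0,"ry":0,"rz":0,"hand":0},{"dx":0,"dy":0,"dz":0.032,"rx":0,"ry":0,"rz":0,"hand":0},{"dx":0,"dy":0,"dz":0.032,"rx":0,"ry":0,"rz":0,"hand":0},{"dx":0,"dy":0,"dz":0.026,"rx":0,"ry":0,"rz":0,"hand":0},{"dx":0,"dy":0,"dz":0.01,"rx":0,"ry":0,"rz":0,"hand":0},{"dx":0,"dy":0,"dz":0,"rx":0,"ry":0,"rz":0,"hand":0}]' 
python3 -m pendant '[{"dx":0,"dy":0,"dz":0.002,"rx":0,"ry":0,"rz":0,"hand":0},{"dx":0,"dy":0,"dz":0.002,"rx":0,"ry":0,"rz":0,"hand":0},{"dx":0,"dy":0,"dz":0.002,"rx":0,"ry":0,"rz":0,"hand":0},{"dx":0,"dy":0,"dz":0.001,"rx":0,"ry":0,"rz":0,"hand":0},{"dx":0,"dy":0,"dz":0.001,"rx":0,"ry":0,"rz":0,"hand":0},{"dx":0,"dy":0,"dz":0,"rx":0,"ry":0,"rz":0,"hand":0}]'
```

```text
clock: 3.95
position: [0.4876, -0.1407, 0.0649]
ee_rot: [-0.003, 0.762, 0.647, -0.001]
contact_force: [0.3, -0.3, 0.3]
width: 0.0002
gripper_force: 0.0
clock: 4.45
position: [0.4902, -0.142, 0.0599]
ee_rot: [0.001, 0.762, 0.647, 0.0]
contact_force: [-0.9, 0.1, 2.0]
width: -0.0001
gripper_force: 0.8
```

```bash
python3 -m pendant '[{"dx":0,"dy":0,"dz":0.001,"rx":0,"ry":0,"rz":0,"hand":0},{"dx":0,"dy":0,"dz":0.001,"rx":0,"ry":0,"rz":0,"hand":0},{"dx":0,"dy":0,"dz":0,"rx":0,"ry":0,"rz":0,"hand":0}]' ;python3 -m pendant '[{"dx":0,"dy":0,"dz":0.001,"rx":0,"ry":0,"rz":0,"hand":0},{"dx":0,"dy":0,"dz":0,"rx":0,"ry":0,"rz":0,"hand":0}]'
```

```text
clock: 4.7
position: [0.4903, -0.1418, 0.0592]
ee_rot: [0.001, 0.762, 0.647, 0.001]
contact_force: [-1.6, 1.6, 12.7]
width: 0.0001
gripper_force: 6.1
clock: 4.87
position: [0.4904, -0.1417, 0.0589]
ee_rot: [0.001, 0.762, 0.647, 0.001]
contact_force: [-3.5, 3.2, 17.0]
width: 0.0006
gripper_force: 8.7
```

The force rises to 17 N over about 1 mm with no tipping, so this is the stop end. I'll lift off and try the other end.

```bash
python3 -m pendant '[{"dx":0,"dy":0,"dz":-0.014,"rx":0,"ry":0,"rz":0,"hand":0},{"dx":-0.033,"dy":0,"dz":0,"rx":0,"ry":0,"rz":0,"hand":0},{"dx":-0.033,"dy":0,"dz":0,"rx":0,"ry":0,"rz":0,"hand":0},{"dx":-0.034,"dy":0,"dz":0,"rx":0,"ry":0,"rz":0,"hand":0},{"dx":0,"dy":0,"dz":0,"rx":0,"ry":0,"rz":0,"hand":0},{"dx":0,"dy":0,"dz":0.006,"rx":0,"ry":0,"rz":0,"hand":0},{"dx":0,"dy":0,"dz":0.003,"rx":0,"ry":0,"rz":0,"hand":0},{"dx":0,"dy":0,"dz":0.002,"rx":0,"ry":0,"rz":0,"hand":0},{"dx":0,"dy":0,"dz":0,"rx":0,"ry":0,"rz":0,"hand":0}]' 
python3 -m pendant '[{"dx":0,"dy":0,"dz":0.0015,"rx":0,"ry":0,"rz":0,"hand":0},{"dx":0,"dy":0,"dz":0.0015,"rx":0,"ry":0,"rz":0,"hand":0},{"dx":0,"dy":0,"dz":0,"rx":0,"ry":0,"rz":0,"hand":0}]'
```

```text
clock: 5.62
position: [0.4732, -0.2395, 0.0588]
ee_rot: [-0.0, 0.762, 0.648, -0.0]
contact_force: [-0.4, 0.8, -0.7]
width: 0.0
gripper_force: 0.0
clock: 5.87
position: [0.4733, -0.2398, 0.0562]
ee_rot: [-0.0, 0.762, 0.648, -0.0]
contact_force: [-0.9, -0.6, 1.6]
width: 0.0002
gripper_force: 1.3
```

It gives at 1.6 N. I'll press on.

```bash
python3 -m pendant '[{"dx":0,"dy":0,"dz":0.0015,"rx":0,"ry":0,"rz":0,"hand":0},{"dx":0,"dy":0,"dz":0.0015,"rx":0,"ry":0,"rz":0,"hand":0},{"dx":0,"dy":0,"dz":0.0015,"rx":0,"ry":0,"rz":0,"hand":0},{"dx":0,"dy":0,"dz":0.0015,"rx":0,"ry":0,"rz":0,"hand":0},{"dx":0,"dy":0,"dz":0.0015,"rx":0,"ry":0,"rz":0,"hand":0}]'; python3 -m pendant '[{"dx":0,"dy":0,"dz":0.001,"rx":0,"ry":0,"rz":0,"hand":0},{"dx":0,"dy":0,"dz":0.001,"rx":0,"ry":0,"rz":0,"hand":0},{"dx":0,"dy":0,"dz":0,"rx":0,"ry":0,"rz":0,"hand":0}]';  python3 -m pendant '[{"dx":0,"dy":0,"dz":0.001,"rx":0,"ry":0,"rz":0,"hand":0},{"dx":0,"dy":0,"dz":0.001,"rx":0,"ry":0,"rz":0,"hand":0},{"dx":0,"dy":0,"dz":0,"rx":0,"ry":0,"rz":0,"hand":0}]'
```

```text
clock: 6.28
position: [0.4733, -0.2405, 0.0486]
ee_rot: [-0.0, 0.762, 0.647, -0.0]
contact_force: [-2.2, -0.7, 4.3]
width: -0.0001
gripper_force: 2.1
clock: 6.53
position: [0.4733, -0.2403, 0.0464]
ee_rot: [-0.0, 0.762, 0.647, -0.0]
contact_force: [-2.0, -0.6, 2.6]
width: -0.0
gripper_force: 1.3
clock: 6.78
position: [0.4734, -0.2403, 0.0446]
ee_rot: [-0.0, 0.762, 0.647, 0.0]
contact_force: [-1.3, -0.2, 2.3]
width: -0.0001
gripper_force: 1.4
```

```bash
python3 -m pendant '[{"dx":0,"dy":0,"dz":0.001,"rx":0,"ry":0,"rz":0,"hand":0},{"dx":0,"dy":0,"dz":0.001,"rx":0,"ry":0,"rz":0,"hand":0},{"dx":0,"dy":0,"dz":0,"rx":0,"ry":0,"rz":0,"hand":0}]'; python3 -m pendant '[{"dx":0,"dy":0,"dz":0.001,"rx":0,"ry":0,"rz":0,"hand":0},{"dx":0,"dy":0,"dz":0.001,"rx":0,"ry":0,"rz":0,"hand":0},{"dx":0,"dy":0,"dz":0,"rx":0,"ry":0,"rz":0,"hand":0}]'
```

```text
clock: 7.03
position: [0.4735, -0.2403, 0.0439]
ee_rot: [0.0, 0.762, 0.647, 0.0]
contact_force: [-3.5, 1.3, 11.5]
width: 0.0001
gripper_force: 5.4
clock: 7.28
position: [0.4736, -0.2403, 0.0435]
ee_rot: [0.0, 0.762, 0.647, 0.0]
contact_force: [-6.9, 1.8, 23.3]
width: -0.0
gripper_force: 10.5
```

The end stop is reached, so the stone is fully tipped. I'll retreat straight up and look.

```bash
python3 -m pendant '[{"dx":0,"dy":0,"dz":-0.01,"rx":0,"ry":0,"rz":0,"hand":0},{"dx":0,"dy":0,"dz":-0.035,"rx":0,"ry":0,"rz":0,"hand":0},{"dx":0,"dy":0,"dz":-0.035,"rx":0,"ry":0,"rz":0,"hand":0},{"dx":0,"dy":0,"dz":-0.035,"rx":0,"ry":0,"rz":0,"hand":0},{"dx":0,"dy":0,"dz":-0.035,"rx":0,"ry":0,"rz":0,"hand":0},{"dx":0,"dy":0,"dz":0,"rx":0,"ry":0,"rz":0,"hand":0},{"dx":0,"dy":0,"dz":0,"rx":0,"ry":0,"rz":0,"hand":0}]'; python3 wm.py w2; python3 - <<'E'
from h import *
im=shot("side","s2")
w=cv2.imread("pics/w2.png"); c=cv2.resize(im["frame"][150:240,270:390,::-1],(400,300),interpolation=cv2.INTER_CUBIC)
o=np.zeros((420,800,3),np.uint8); o[:, :400]=w[:,100:500]; o[:300,400:]=c; cv2.imwrite("pics/v2.png",o)
E
```

```text
clock: 7.87
position: [0.4753, -0.241, 0.1928]
ee_rot: [0.003, 0.762, 0.647, 0.001]
contact_force: [-0.3, 0.4, -0.4]
width: 0.0002
gripper_force: 0.0
[ 0.4753 -0.241   0.1928] [-0.6006  0.2347  1.6616  0.0012  1.2392 -0.4384]
[[ 0.1619  0.9868  0.0057]
 [ 0.9868 -0.1618 -0.0025]
 [-0.0015  0.006  -1.    ]]
bbox (241, 52, 75, 166)
centre/size/ang ((483.2352294921875, -186.80763244628906), (135.60552978515625, 58.47886657714844), 80.7507553100586)
[[ 443.478  -249.0292]
 [ 501.1966 -258.4285]
 [ 522.9924 -124.5861]
 [ 465.2739 -115.1868]]
```

View pics/v2.png

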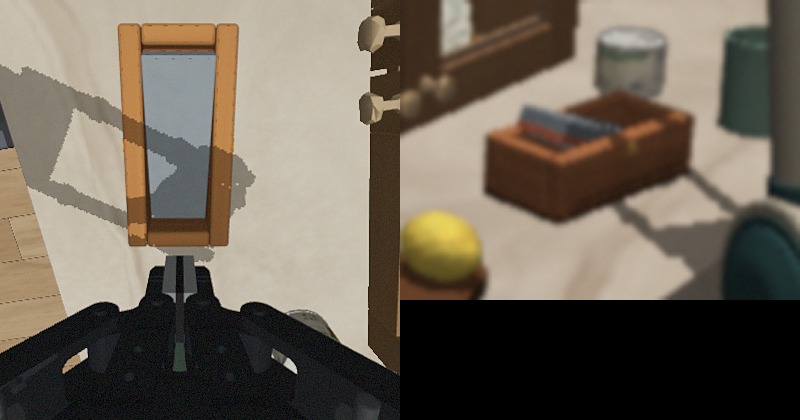

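The stone is tipped. The raised edge is at row 52, columns about 241–316 of the wrist image, and the side view shows it standing proud of the case. I'll measure the raised edge.

```bash
python3 - <<'E'
from h import *; import pickle
np.set_printoptions(precision=4,suppress=True)
im=pickle.load(open("w2.pkl","rb")); hsv=cv2.cvtColor(im["frame"],cv2.COLOR_RGB2HSV); h,sa,v=[hsv[...,i].astype(int) for i in range(3)]
m=((h>85)&(h<130)&(sa>15)&(v>80))
for r in (54,58,64): 
    c=np.where(m[r])[0]; P=cast(im,[[c.min()-.5+.5,r],[c.max()+.5+.5,r]],.087-(r-52)*.00008); print(r,c.min(),c.max(),P,np.linalg.norm(P[0]-P[1]),P.mean(0))
r=np.where(m[:,278])[0].min(); print(r,cast(im,[278,r],.087))
# case top outline
w=((h<18)&(sa>120)&(v>110)).astype(np.uint8); w=cv2.morphologyEx(w,cv2.MORPH_OPEN,np.ones((5,5)))
c=max(cv2.findContours(w,0,1)[0],key=cv2.contourArea)[:,0]
print(cv2.minAreaRect((cast(im,c,.06)[:,:2]*1000).astype(np.float32)))
E
```

```text
54 242 314 [[ 0.468  -0.1216  0.0868]
 [ 0.519  -0.13    0.0868]] 0.051689328433219224 [ 0.4935 -0.1258  0.0868]
58 241 315 [[ 0.4668 -0.124   0.0865]
 [ 0.5194 -0.1326  0.0865]] 0.05334965166543042 [ 0.4931 -0.1283  0.0865]
64 241 314 [[ 0.466  -0.1278  0.086 ]
 [ 0.5183 -0.1363  0.086 ]] 0.0530018651513184 [ 0.4921 -0.132   0.086 ]
52 [[ 0.4934 -0.1245  0.087 ]]
((445.3705749511719, -184.0606689453125), (181.21243286132812, 17.114978790283203), 80.64893341064453)
```

```bash
python3 -m pendant '[{"dx":0.0236,"dy":-0.0003,"dz":0.0188,"rx":0,"ry":0,"rz":0,"hand":0.0854},{"dx":0.0236,"dy":-0.0003,"dz":0.0188,"rx":0,"ry":0,"rz":0,"hand":0.0854},{"dx":0.0236,"dy":-0.0003,"dz":0.0188,"rx":0,"ry":0,"rz":0,"hand":0.0854},{"dx":0.0236,"dy":-0.0003,"dz":0.0188,"rx":0,"ry":0,"rz":0,"hand":0.0854},{"dx":0,"dy":0,"dz":0,"rx":0,"ry":5.45,"rz":0,"hand":0.0854},{"dx":0,"dy":0,"dz":0,"rx":0,"ry":5.45,"rz":0,"hand":0.0854},{"dx":0,"dy":0,"dz":0,"rx":0,"ry":5.45,"rz":0,"hand":0.0854},{"dx":0,"dy":0,"dz":0,"rx":0,"ry":5.45,"rz":0,"hand":0.0854},{"dx":0,"dy":0,"dz":0,"rx":0,"ry":0,"rz":0,"hand":0.0854},{"dx":0,"dy":0,"dz":0,"rx":0,"ry":0,"rz":0,"hand":0.0854},{"dx":0,"dy":0,"dz":0,"rx":0,"ry":0,"rz":0,"hand":0.0854}]' ; cat > d.py <<'E'
from h import *
import sys
np.set_printoptions(precision=4,suppress=True)
s=manip.get_state(); A=rot(s["ee_rot"]).as_matrix(); print(A)
print("to go, tool axes",(np.array(eval(sys.argv[1]))-s["position"])@A)
E
python3 d.py '[.493,-.1258,.0625]'; python3 -c "
from h import *
shot('wrist','w3')"
```

```text
clock: 8.88
position: [0.4868, -0.1463, 0.1146]
ee_rot: [-0.123, 0.749, 0.635, 0.143]
contact_force: [-0.2, -0.2, -0.6]
width: 0.0856
gripper_force: 0.0
[[ 0.1516  0.9867  0.058 ]
 [ 0.916  -0.1623  0.3668]
 [ 0.3714 -0.0025 -0.9285]]
to go, tool axes [0.0004 0.0029 0.0562]
```

View pics/w3.png

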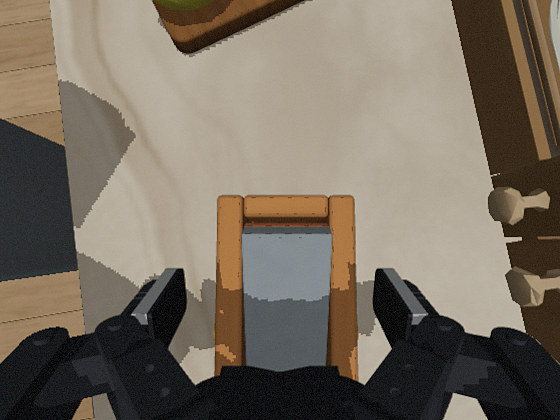

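The open fingers straddle the stone, which spans columns 243–331 (middle 287) against a finger middle of 279. So I'll shift about 3.5 mm along +y and advance.

```bash
python3 -m pendant '[{"dx":0,"dy":0.0035,"dz":0.01,"rx":0,"ry":0,"rz":0,"hand":0.0854},{"dx":0,"dy":0,"dz":0.015,"rx":0,"ry":0,"rz":0,"hand":0.0854},{"dx":0,"dy":0,"dz":0.015,"rx":0,"ry":0,"rz":0,"hand":0.0854},{"dx":0,"dy":0,"dz":0.01,"rx":0,"ry":0,"rz":0,"hand":0.0854},{"dx":0,"dy":0,"dz":0.005,"rx":0,"ry":0,"rz":0,"hand":0.0854},{"dx":0,"dy":0,"dz":0,"rx":0,"ry":0,"rz":0,"hand":0.0854},{"dx":0,"dy":0,"dz":0,"rx":0,"ry":0,"rz":0,"hand":0.0854}]'; python3 d.py '[.493,-.1258,.0625]'
```

```text
clock: 9.52
position: [0.4945, -0.1271, 0.0646]
ee_rot: [-0.122, 0.748, 0.636, 0.144]
contact_force: [0.1, 0.2, 1.0]
width: 0.0855
gripper_force: 0.0
[[ 0.1495  0.9869  0.06  ]
 [ 0.9164 -0.1611  0.3663]
 [ 0.3712  0.0002 -0.9285]]
to go, tool axes [ 0.0002 -0.0017  0.0023]
```

```bash
python3 -m pendant '[{"dx":0,"dy":0,"dz":0.001,"rx":0,"ry":0,"rz":0,"hand":0.065},{"dx":0,"dy":0,"dz":0,"rx":0,"ry":0,"rz":0,"hand":0.05},{"dx":0,"dy":0,"dz":0,"rx":0,"ry":0,"rz":0,"hand":0.045},{"dx":0,"dy":0,"dz":0,"rx":0,"ry":0,"rz":0,"hand":0.045},{"dx":0,"dy":0,"dz":0,"rx":0,"ry":0,"rz":0,"hand":0.045},{"dx":0,"dy":0,"dz":0,"rx":0,"ry":0,"rz":0,"hand":0.045}]' 40; python3 -c "
from h import *
shot('wrist','w4')"
```

```text
clock: 10.02
position: [0.4946, -0.1275, 0.064]
ee_rot: [-0.122, 0.749, 0.636, 0.144]
contact_force: [-0.1, -1.3, 3.7]
width: 0.0529
gripper_force: 48.0
```

View pics/w4.png

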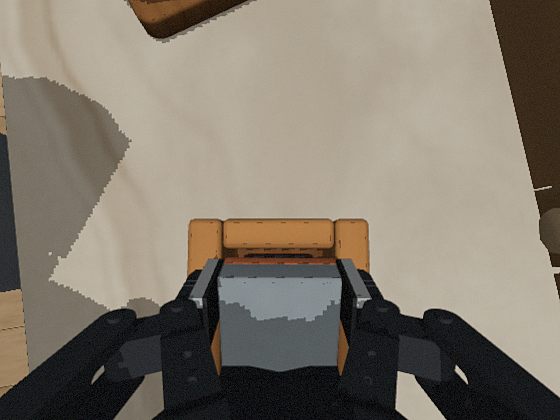

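The fingers hold the raised end, with the stone's end face just beyond the pads, and the opening reads 52.9 mm. I'll firm up the grip and lift straight up.

```bash
python3 -m pendant '[{"dx":0,"dy":0,"dz":0,"rx":0,"ry":0,"rz":0,"hand":0.045},{"dx":0,"dy":0,"dz":0,"rx":0,"ry":0,"rz":0,"hand":0.045},{"dx":0,"dy":0,"dz":0,"rx":0,"ry":0,"rz":0,"hand":0.045},{"dx":0.0011,"dy":0,"dz":-0.0028,"rx":0,"ry":0,"rz":0,"hand":0.045},{"dx":0.0022,"dy":0,"dz":-0.0056,"rx":0,"ry":0,"rz":0,"hand":0.045},{"dx":0.003,"dy":0,"dz":-0.0075,"rx":0,"ry":0,"rz":0,"hand":0.045},{"dx":0,"dy":0,"dz":0,"rx":0,"ry":0,"rz":0,"hand":0.045}]' 110; python3 -m pendant '[{"dx":0.003,"dy":0,"dz":-0.0075,"rx":0,"ry":0,"rz":0,"hand":0.045},{"dx":0.0037,"dy":0,"dz":-0.0093,"rx":0,"ry":0,"rz":0,"hand":0.045},{"dx":0.0056,"dy":0,"dz":-0.014,"rx":0,"ry":0,"rz":0,"hand":0.045},{"dx":0.0074,"dy":0,"dz":-0.0186,"rx":0,"ry":0,"rz":0,"hand":0.045},{"dx":0.0074,"dy":0,"dz":-0.0186,"rx":0,"ry":0,"rz":0,"hand":0.045},{"dx":0.0074,"dy":0,"dz":-0.0186,"rx":0,"ry":0,"rz":0,"hand":0.045},{"dx":0.0074,"dy":0,"dz":-0.0186,"rx":0,"ry":0,"rz":0,"hand":0.045},{"dx":0.0056,"dy":0,"dz":-0.014,"rx":0,"ry":0,"rz":0,"hand":0.045},{"dx":0.0037,"dy":0,"dz":-0.0093,"rx":0,"ry":0,"rz":0,"hand":0.045},{"dx":0,"dy":0,"dz":0,"rx":0,"ry":0,"rz":0,"hand":0.045},{"dx":0,"dy":0,"dz":0,"rx":0,"ry":0,"rz":0,"hand":0.045}]'; python3 - <<'E'
from h import *
s=shot('side','s5'); w=shot('wrist','w5')
o=np.zeros((420,800,3),np.uint8); o[:,:400]=w["frame"][:,80:480,::-1]; o[:400,400:]=cv2.resize(s["frame"][80:280,230:430,::-1],(400,400),interpolation=cv2.INTER_CUBIC); cv2.imwrite("pics/v5.png",o)
E
```

```text
clock: 10.65
position: [0.4948, -0.1272, 0.0817]
ee_rot: [-0.122, 0.748, 0.636, 0.145]
contact_force: [-0.2, -0.3, -3.5]
width: 0.0513
gripper_force: 114.9
clock: 11.57
position: [0.4942, -0.1274, 0.2192]
ee_rot: [-0.122, 0.748, 0.636, 0.144]
contact_force: [0.6, -0.1, -3.0]
width: 0.0515
gripper_force: 115.2
```

View pics/v5.png

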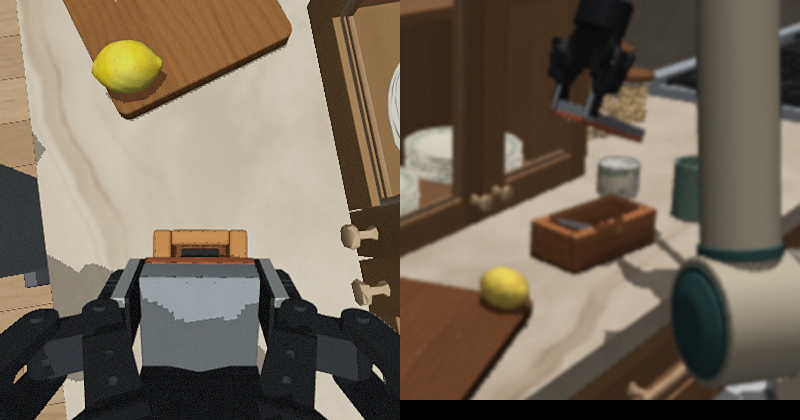

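The stone is held and clear of the case, and the side view shows grey on top. I'll level it and turn it to the board's length.

```bash
python3 -m pendant '[{"dx":0,"dy":0,"dz":0,"rx":0,"ry":-3,"rz":0,"hand":0.045},{"dx":0,"dy":0,"dz":0,"rx":0,"ry":-5.5,"rz":0,"hand":0.045},{"dx":0,"dy":0,"dz":0,"rx":0,"ry":-5.5,"rz":0,"hand":0.045},{"dx":0,"dy":0,"dz":0,"rx":0,"ry":-5.3,"rz":0,"hand":0.045},{"dx":0,"dy":0,"dz":0,"rx":0,"ry":-2.5,"rz":0,"hand":0.045},{"dx":0,"dy":0,"dz":0,"rx":0,"ry":0,"rz":-3.6,"hand":0.045},{"dx":0,"dy":0,"dz":0,"rx":0,"ry":0,"rz":-5,"hand":0.045},{"dx":0,"dy":0,"dz":0,"rx":0,"ry":0,"rz":-5,"hand":0.045},{"dx":0,"dy":0,"dz":0,"rx":0,"ry":0,"rz":-5,"hand":0.045},{"dx":0,"dy":0,"dz":0,"rx":0,"ry":0,"rz":-5,"hand":0.045},{"dx":0,"dy":0,"dz":0,"rx":0,"ry":0,"rz":-3.6,"hand":0.045},{"dx":0,"dy":0,"dz":0,"rx":0,"ry":0,"rz":0,"hand":0.045}]'; python3 d.py '[.463,.301,.2]'; python3 - <<'E'
from h import *
t=load("top0.npz"); print("garlic",cast(t,[126,212],.045),"lemon",cast(t,[233,236],.047))
E
```

```text
clock: 12.67
position: [0.4934, -0.1266, 0.2175]
ee_rot: [-0.002, 0.588, 0.809, 0.0]
contact_force: [0.4, 0.4, -3.6]
width: 0.0519
gripper_force: 115.2
[[-0.3079  0.9514 -0.0032]
 [ 0.9514  0.3079  0.0024]
 [ 0.0033 -0.0023 -1.    ]]
to go, tool axes [0.4161 0.1027 0.0186]
garlic [[0.51753037 0.38827918 0.045     ]] lemon [[0.44479347 0.086085   0.047     ]]
```

```bash
python3 -m pendant '[{"dx":0.01,"dy":0.0025,"dz":0,"rx":0,"ry":0,"rz":0,"hand":0.045},{"dx":0.02,"dy":0.005,"dz":0,"rx":0,"ry":0,"rz":0,"hand":0.045},{"dx":0.03,"dy":0.0074,"dz":0,"rx":0,"ry":0,"rz":0,"hand":0.045},{"dx":0.03,"dy":0.0074,"dz":0,"rx":0,"ry":0,"rz":0,"hand":0.045},{"dx":0.03,"dy":0.0074,"dz":0,"rx":0,"ry":0,"rz":0,"hand":0.045},{"dx":0.03,"dy":0.0074,"dz":0,"rx":0,"ry":0,"rz":0,"hand":0.045},{"dx":0.03,"dy":0.0074,"dz":0,"rx":0,"ry":0,"rz":0,"hand":0.045},{"dx":0.03,"dy":0.0074,"dz":0,"rx":0,"ry":0,"rz":0,"hand":0.045},{"dx":0.03,"dy":0.0074,"dz":0,"rx":0,"ry":0,"rz":0,"hand":0.045},{"dx":0.03,"dy":0.0074,"dz":0,"rx":0,"ry":0,"rz":0,"hand":0.045},{"dx":0.03,"dy":0.0074,"dz":0,"rx":0,"ry":0,"rz":0,"hand":0.045},{"dx":0.03,"dy":0.0074,"dz":0,"rx":0,"ry":0,"rz":0,"hand":0.045}]'; python3 -m pendant '[{"dx":0.03,"dy":0.0074,"dz":0,"rx":0,"ry":0,"rz":0,"hand":0.045},{"dx":0.025,"dy":0.0062,"dz":0,"rx":0,"ry":0,"rz":0,"hand":0.045},{"dx":0.018,"dy":0.0045,"dz":0,"rx":0,"ry":0,"rz":0,"hand":0.045},{"dx":0.01,"dy":0.0025,"dz":0,"rx":0,"ry":0,"rz":0,"hand":0.045},{"dx":0,"dy":0,"dz":0.03,"rx":0,"ry":0,"rz":0,"hand":0.045},{"dx":0,"dy":0,"dz":0.03,"rx":0,"ry":0,"rz":0,"hand":0.045},{"dx":0,"dy":0,"dz":0.03,"rx":0,"ry":0,"rz":0,"hand":0.045},{"dx":0,"dy":0,"dz":0.02,"rx":0,"ry":0,"rz":0,"hand":0.045},{"dx":0,"dy":0,"dz":0.01,"rx":0,"ry":0,"rz":0,"hand":0.045},{"dx":0,"dy":0,"dz":0,"rx":0,"ry":0,"rz":0,"hand":0.045},{"dx":0,"dy":0,"dz":0,"rx":0,"ry":0,"rz":0,"hand":0.045}]'; python3 - <<'E'
from h import *; import pickle
s=shot('side','s6'); w=shot('top','t6'); pickle.dump((s,w),open("v6.pkl","wb"))
o=np.zeros((600,800,3),np.uint8); o[:280,:320]=cv2.resize(w["frame"][150:290,95:255,::-1],(320,280)); o[:,320:]=cv2.resize(s["frame"][150:350,130:290,::-1],(480,600),interpolation=cv2.INTER_CUBIC); cv2.imwrite("pics/v6.png",o)
E
```

```text
clock: 13.67
position: [0.4692, 0.2139, 0.2186]
ee_rot: [-0.001, 0.589, 0.808, -0.0]
contact_force: [0.5, -0.2, -3.4]
width: 0.0515
gripper_force: 115.2
clock: 14.58
position: [0.4649, 0.297, 0.0992]
ee_rot: [-0.0, 0.589, 0.808, -0.0]
contact_force: [0.3, -0.2, -3.2]
width: 0.0515
gripper_force: 115.5
```

View pics/v6.png

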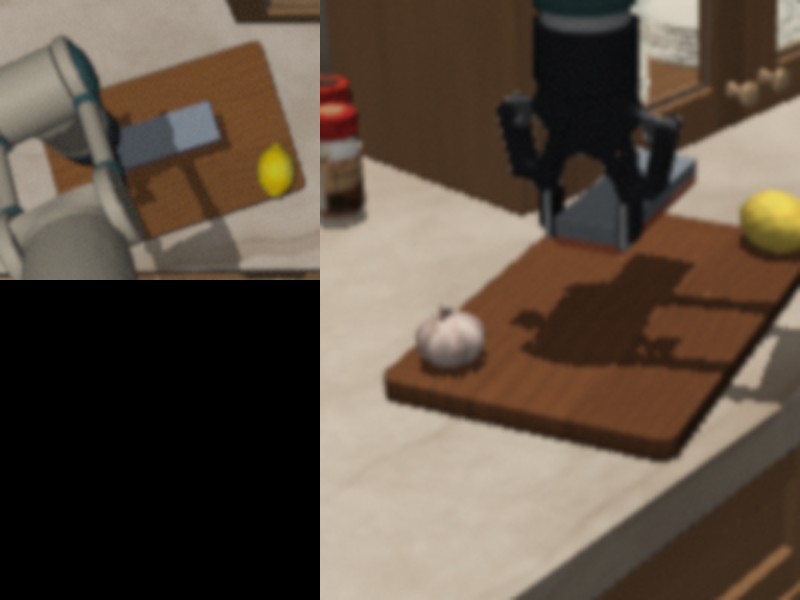

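The top view shows the stone aligned with the board. The side view shows it level-looking, with its far right top corner near full-image pixel (255,203). Next is a tilt check from both views.

```bash
python3 - <<'E'
from h import *; import pickle
np.set_printoptions(precision=4,suppress=True)
s,t=pickle.load(open("v6.pkl","rb"))
A=rot(s["state"]["ee_rot"]).as_matrix(); p=s["state"]["position"]
for tilt in (0,.05,.1):   # far end lower by tilt
    P=[p+A@np.array([x,-.027,-.0215+ (9e-3*0)+tilt*(-x)]) for x in (-.141,)]+[p+A@np.array([.009,-.027,-.0215])]+[p+A@np.array([-.141,-.027,.0005-tilt*-.141])]
    print(tilt,proj(s,P).ravel())
f=t["frame"]; hsv=cv2.cvtColor(f,cv2.COLOR_RGB2HSV); h,sa,v=[hsv[...,i].astype(int) for i in range(3)]
# far-end face corners by colour in side
for im,nm,box in ((s,"side",(190,275,190,240)),(t,"top",(150,215,190,240))):
    hs=cv2.cvtColor(im["frame"],cv2.COLOR_RGB2HSV); h,sa,v=[hs[...,i].astype(int) for i in range(3)]
    m=((h>95)&(h<130)&(sa>20)&(v>55)).astype(np.uint8); M=np.zeros_like(m); x0,x1,y0,y1=box; M[y0:y1,x0:x1]=m[y0:y1,x0:x1]
    c=np.vstack(cv2.findContours(cv2.morphologyEx(M,cv2.MORPH_OPEN,np.ones((2,2))),0,1)[0])[:,0]
    print(nm,"right",c[c[:,0].argmax()],"topmost",c[c[:,1].argmin()],"bottom",c[c[:,1].argmax()])
    if nm=="top": r=cv2.minAreaRect((cast(im,c,.12)[:,:2]*1000).astype(np.float32)); print(r,cv2.boxPoints(r))
E
```

```text
0 [254.3545 201.7531 228.885  226.1433 254.3149 210.0169]
0.05 [254.3418 204.4136 228.885  226.1433 254.3023 212.6413]
0.1 [254.3291 207.0625 228.885  226.1433 254.2898 215.2542]
side right [253 207] topmost [237 203] bottom [223 229]
top right [204 219] topmost [198 203] bottom [158 234]
((482.785400390625, 224.8280487060547), (51.193382263183594, 133.07469177246094), 18.090208053588867) [[437.7932 280.1283]
 [479.1147 153.6316]
 [527.7776 169.5278]
 [486.4561 296.0245]]
```

The stone centre comes out at about (0.480, 0.233) and 108°, within 6 mm of the board centre. Any sag is small, at most 0.06 rad. I'll lower gently and watch the force.

```bash
python3 -m pendant '[{"dx":0,"dy":0,"dz":0.012,"rx":0,"ry":0,"rz":0,"hand":0.045},{"dx":0,"dy":0,"dz":0.02,"rx":0,"ry":0,"rz":0,"hand":0.045},{"dx":0,"dy":0,"dz":0.016,"rx":0,"ry":0,"rz":0,"hand":0.045},{"dx":0,"dy":0,"dz":0.01,"rx":0,"ry":0,"rz":0,"hand":0.045},{"dx":0,"dy":0,"dz":0.006,"rx":0,"ry":0,"rz":0,"hand":0.045},{"dx":0,"dy":0,"dz":0.002,"rx":0,"ry":0,"rz":0,"hand":0.045},{"dx":0,"dy":0,"dz":0,"rx":0,"ry":0,"rz":0,"hand":0.045},{"dx":0,"dy":0,"dz":0,"rx":0,"ry":0,"rz":0,"hand":0.045}]'; python3 -m pendant '[{"dx":0,"dy":0,"dz":0.0015,"rx":0,"ry":0,"rz":0,"hand":0.045},{"dx":0,"dy":0,"dz":0.0015,"rx":0,"ry":0,"rz":0,"hand":0.045},{"dx":0,"dy":0,"dz":0,"rx":0,"ry":0,"rz":0,"hand":0.045}]'; python3 -m pendant '[{"dx":0,"dy":0,"dz":0.0015,"rx":0,"ry":0,"rz":0,"hand":0.045},{"dx":0,"dy":0,"dz":0.0015,"rx":0,"ry":0,"rz":0,"hand":0.045},{"dx":0,"dy":0,"dz":0,"rx":0,"ry":0,"rz":0,"hand":0.045}]'
```

```text
clock: 15.35
position: [0.4655, 0.2974, 0.0339]
ee_rot: [0.0, 0.589, 0.808, 0.001]
contact_force: [0.4, -0.4, -2.2]
width: 0.0518
gripper_force: 115.6
clock: 15.6
position: [0.4648, 0.2971, 0.0303]
ee_rot: [0.0, 0.589, 0.808, 0.0]
contact_force: [-0.8, 0.5, -3.4]
width: 0.0512
gripper_force: 115.6
clock: 15.85
position: [0.4644, 0.2969, 0.0267]
ee_rot: [-0.0, 0.589, 0.808, -0.0]
contact_force: [-0.5, 0.1, -3.4]
width: 0.0517
gripper_force: 115.6
```

```bash
python3 -m pendant '[{"dx":0,"dy":0,"dz":0.001,"rx":0,"ry":0,"rz":0,"hand":0.045},{"dx":0,"dy":0,"dz":0.001,"rx":0,"ry":0,"rz":0,"hand":0.045},{"dx":0,"dy":0,"dz":0,"rx":0,"ry":0,"rz":0,"hand":0.045}]'; python3 -m pendant '[{"dx":0,"dy":0,"dz":0.001,"rx":0,"ry":0,"rz":0,"hand":0.045},{"dx":0,"dy":0,"dz":0.001,"rx":0,"ry":0,"rz":0,"hand":0.045},{"dx":0,"dy":0,"dz":0,"rx":0,"ry":0,"rz":0,"hand":0.045}]';python3 -m pendant '[{"dx":0,"dy":0,"dz":0.001,"rx":0,"ry":0,"rz":0,"hand":0.045},{"dx":0,"dy":0,"dz":0,"rx":0,"ry":0,"rz":0,"hand":0.045}]'; python3 -c "
from h import *
shot('side','s7');shot('wrist','w7')
print(manip.get_state()['moment'])"
```

```text
clock: 16.1
position: [0.4645, 0.297, 0.0248]
ee_rot: [-0.0, 0.589, 0.808, -0.0]
contact_force: [-0.5, 0.3, -3.5]
width: 0.0514
gripper_force: 115.6
clock: 16.35
position: [0.4647, 0.297, 0.023]
ee_rot: [0.0, 0.589, 0.808, 0.0]
contact_force: [0.4, -0.5, -2.5]
width: 0.0514
gripper_force: 115.7
clock: 16.52
position: [0.4648, 0.2972, 0.0225]
ee_rot: [0.0, 0.589, 0.808, 0.0]
contact_force: [-1.9, 0.3, 1.1]
width: 0.0515
gripper_force: 116.0
[-0.01380044  0.16871283 -0.05637166]
```

The stone has touched the board: the force went from -3.4 to +1.1 N at TCP z 22.5 mm, as expected. I'll settle it another 0.7 mm, ease the grip, and open slowly.

```bash
python3 -m pendant '[{"dx":0,"dy":0,"dz":0.0007,"rx":0,"ry":0,"rz":0,"hand":0.045},{"dx":0,"dy":0,"dz":0,"rx":0,"ry":0,"rz":0,"hand":0.045},{"dx":0,"dy":0,"dz":0,"rx":0,"ry":0,"rz":0,"hand":0.045}]' 25;  python3 -m pendant '[{"dx":0,"dy":0,"dz":0,"rx":0,"ry":0,"rz":0,"hand":0.054},{"dx":0,"dy":0,"dz":0,"rx":0,"ry":0,"rz":0,"hand":0.056},{"dx":0,"dy":0,"dz":0,"rx":0,"ry":0,"rz":0,"hand":0.06},{"dx":0,"dy":0,"dz":0,"rx":0,"ry":0,"rz":0,"hand":0.066},{"dx":0,"dy":0,"dz":0,"rx":0,"ry":0,"rz":0,"hand":0.07},{"dx":0,"dy":0,"dz":0,"rx":0,"ry":0,"rz":0,"hand":0.07}]'
```

```text
clock: 16.87
position: [0.4648, 0.2972, 0.0225]
ee_rot: [0.0, 0.589, 0.808, 0.0]
contact_force: [-2.1, -0.4, 6.4]
width: 0.0516
gripper_force: 116.9
clock: 17.37
position: [0.4648, 0.297, 0.0213]
ee_rot: [0.0, 0.589, 0.808, 0.0]
contact_force: [0.1, -0.5, 0.1]
width: 0.0699
gripper_force: 0.0
```

Released cleanly. I'll retreat straight up and check.

```bash
python3 -m pendant '[{"dx":0,"dy":0,"dz":-0.005,"rx":0,"ry":0,"rz":0,"hand":0.07},{"dx":0,"dy":0,"dz":-0.01,"rx":0,"ry":0,"rz":0,"hand":0.07},{"dx":0,"dy":0,"dz":-0.02,"rx":0,"ry":0,"rz":0,"hand":0.07},{"dx":0,"dy":0,"dz":-0.03,"rx":0,"ry":0,"rz":0,"hand":0.07},{"dx":0,"dy":0,"dz":-0.03,"rx":0,"ry":0,"rz":0,"hand":0.07},{"dx":0,"dy":0,"dz":-0.03,"rx":0,"ry":0,"rz":0,"hand":0.07},{"dx":0,"dy":0,"dz":-0.03,"rx":0,"ry":0,"rz":0,"hand":0.07},{"dx":0,"dy":0,"dz":0,"rx":0,"ry":0,"rz":0,"hand":0.07},{"dx":0,"dy":0,"dz":0,"rx":0,"ry":0,"rz":0,"hand":0.07},{"dx":0,"dy":0,"dz":0,"rx":0,"ry":0,"rz":0,"hand":0.07}]'; python3 - <<'E'
from h import *
np.set_printoptions(precision=4,suppress=True)
w=shot('wrist','w8'); s=shot('side','s8')
o=np.zeros((420,800,3),np.uint8); o[:,:400]=w["frame"][:,80:480,::-1]; o[:400,400:]=cv2.resize(s["frame"][150:350,130:330,::-1],(400,400),interpolation=cv2.INTER_CUBIC); cv2.imwrite("pics/v8.png",o)
hs=cv2.cvtColor(w["frame"],cv2.COLOR_RGB2HSV); h,sa,v=[hs[...,i].astype(int) for i in range(3)]
m=((h>85)&(h<130)&(sa>15)&(v>60)).astype(np.uint8); m=cv2.morphologyEx(m,cv2.MORPH_OPEN,np.ones((3,3)))
c=max(cv2.findContours(m,0,1)[0],key=cv2.contourArea)[:,0]; r=cv2.minAreaRect((cast(w,c,.043)[:,:2]*1000).astype(np.float32)); print(r,cv2.boxPoints(r))
E
```

```text
clock: 18.2
position: [0.4643, 0.2968, 0.1766]
ee_rot: [0.0, 0.589, 0.808, 0.0]
contact_force: [-1.0, 0.3, 0.4]
width: 0.0697
gripper_force: 0.0
((483.8197021484375, 235.9453125), (53.01643371582031, 150.8404083251953), 17.486000061035156) [[435.8747 299.9154]
 [481.1981 156.0453]
 [531.7647 171.9753]
 [486.4413 315.8454]]
```

View pics/v8.png

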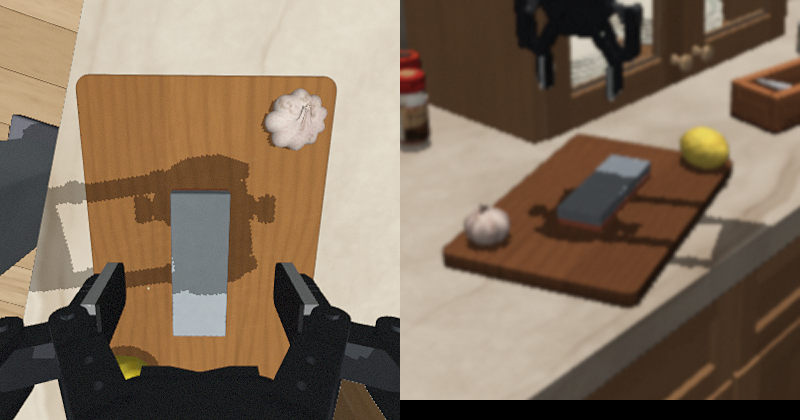

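The stone lies flat and grey side up at (0.484, 0.236), along the board at 107.5°. The measured size is 151 x 53 mm at a top height of 43 mm, which confirms it is flat. Garlic and lemon are in place, and the gripper is clear.

```bash
python3 -c "
from rig import manip
print(manip.sign_off())"
```

```text
the job is handed in; nothing more can be done
None
```

The job is handed in at about 18 s: by the last camera check the stone lies flat, grey side up and lengthwise on the board, about 2 mm from its middle, and nothing else was touched; the sign-off itself gave no verdict.

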